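# Release the desiccator clamps, crack the stuck lid and hold it ajar

### The job

Open the desiccator to let air in: turn its three red clamp knobs, one after another in any order, counterclockwise to their end stops with the lid still shut, then pull the lid up by its blue handle until the sticky gasket lets go, without letting the lid fly wide open. Finish while holding the lid still and slightly ajar in the gripper, its front edge about 3 cm above the rim; do not let go or put it back. Leave everything else on the bench alone.

Things in the scene. Friction and masses are not known exactly. Their poses are not given: they have to be found in the camera images.
- chamber: the desiccator: a white box 250 (x) x 260 (y) x 120 mm tall, fixed to the bench, with a 12 mm thick flat lid on top (lid upper face 132 mm above the bench). Origin: centre of its underside, on the bench; x points to the back (hinge side), y to its left, z up; its yaw varies
- chamber_hinge (a point): middle of the lid's hinge axis, at the box's back edge: 120 mm behind its centre, 120 mm above the bench. The axis runs along the chamber's y
- lid (a joint): opening angle of the lid, rad: 0 shut, grows as the front edge rises. The lid weighs 0.4 to 0.8 kg and falls shut by itself when let go. Its gasket sticks: about 13 N more than the weight is needed upward at the handle to start it (15 to 21 N in all); the stickiness fades over the first 0.03 rad (about 5 mm at the handle), and from there only the weight (3 to 7 N at the handle) is left
- handle (a point): middle of the blue lid handle: a level round bar, 12 mm thick, along the chamber's y, 78 mm clear between its two posts, its centre 45 mm above the lid's upper face (177 mm above the bench when shut), 150 mm in front of the hinge axis and 57 mm above it. Axes as the chamber's when shut; tilts with the lid
- lid_front_edge (a point): middle of the lower front edge of the lid, 245 mm in front of the hinge axis, on the box's rim (120 mm above the bench) when shut
- knob_left_grip (a point): centre of the left (+y of the desiccator) clamp knob's red grip: a bar 42 mm long (its x), 14 mm wide (its y), 26 mm high, centred on the knob's upright axis, 163 mm above the bench; below its foot (150 mm) is a stem, and a steel tongue (top 141 mm above the bench) under the grip points along the grip's +x, reaching 35 mm from the axis, over the lid while clamped. The axis stands 20 mm outside the lid's edge
- knob_left (a joint): angle of the left clamp knob, rad: 0 = tongue straight over the lid (clamped), grows counterclockwise seen from above, end stop at 1.45 (tongue clear of the lid, parallel to its edge). Stays where it is left, turns with about 0.1 N m. Starts between 0 and 0.3
- knob_right_grip (a point): centre of the right (-y of the desiccator) clamp knob's red grip: a bar 42 mm long (its x), 14 mm wide (its y), 26 mm high, centred on the knob's upright axis, 163 mm above the bench; below its foot (150 mm) is a stem, and a steel tongue (top 141 mm above the bench) under the grip points along the grip's +x, reaching 35 mm from the axis, over the lid while clamped. The axis stands 20 mm outside the lid's edge
- knob_right (a joint): angle of the right clamp knob, rad: 0 = tongue straight over the lid (clamped), grows counterclockwise seen from above, end stop at 1.45 (tongue clear of the lid, parallel to its edge). Stays where it is left, turns with about 0.1 N m. Starts between 0 and 0.3
- knob_front_grip (a point): centre of the front (-x of the desiccator) clamp knob's red grip: a bar 42 mm long (its x), 14 mm wide (its y), 26 mm high, centred on the knob's upright axis, 163 mm above the bench; below its foot (150 mm) is a stem, and a steel tongue (top 141 mm above the bench) under the grip points along the grip's +x, reaching 35 mm from the axis, over the lid while clamped. The axis stands 20 mm outside the lid's edge
- knob_front (a joint): angle of the front clamp knob, rad: 0 = tongue straight over the lid (clamped), grows counterclockwise seen from above, end stop at 1.45 (tongue clear of the lid, parallel to its edge). Stays where it is left, turns with about 0.1 N m. Starts between 0 and 0.3
- beaker: glass beaker, 66 mm wide, 85 mm tall; origin at the centre of its underside. To be left alone
- tip_box: blue pipette-tip box with clear top, 80 x 115 x 65 mm; origin at the centre of its underside. To be left alone
- amber_bottle: amber bottle, 60 mm wide, 130 mm tall; origin at the centre of its underside. To be left alone
- tube_rack: white rack of capped tubes, 90 x 200 mm, 99 mm tall; origin at the centre of its underside. To be left alone
- wash_bottle: white bottle with red cap, 64 mm wide, 160 mm tall; origin at the centre of its underside. To be left alone
- timer: white bench timer, 70 x 60 x 22 mm; origin at the centre of its underside. To be left alone
- jar: white jar with blue cap, 64 mm wide, 75 mm tall; origin at the centre of its underside. To be left alone

How it is judged:
On the way, in this order (a step that is already met when the one before it is completed fails the run):
1. all three clamp knobs are at their end stops, the lid still shut (value of joint each of knob_left, knob_right, knob_front above 1.33 rad and value of joint lid below 0.02 rad), for 0.2 s.
2. the lid has broken free of its gasket and is held ajar by the gripper (value of joint lid between 0.075 and 0.2 rad and contact force between the fingers and lid above 1 N), for 0.3 s.
At the end, for the whole second after the job is handed in: All three knobs are within 0.12 rad of their end stops (above 1.33), and the lid is held still in the gripper's fingers (at least 1 N on it, resting on no other thing) with its front edge 18 to 48 mm above the rim (0.075 to 0.2 rad) (all of step 2 and value of joint each of knob_left, knob_right, knob_front above 1.33 rad and velocity of joint lid between -0.05 and 0.05 rad/s and contact force between lid and beaker below 0.1 N and contact force between lid and tip_box below 0.1 N and contact force between lid and amber_bottle below 0.1 N and contact force between lid and tube_rack below 0.1 N and contact force between lid and wash_bottle below 0.1 N and contact force between lid and timer below 0.1 N and contact force between lid and jar below 0.1 N); the arm keeps its last pose, push and grip.
It fails at once if the lid flies open beyond 0.35 rad (front edge over 84 mm up) (value of joint lid above 0.35 rad).
It fails at once if a thing on the bench is pushed more than 30 mm or knocked over (distance of any of beaker, tip_box, amber_bottle, tube_rack, wash_bottle, timer, jar from where it was at the start of the episode above 0.03 m or angle between any of beaker, tip_box, amber_bottle, tube_rack, wash_bottle, timer, jar's own z axis and vertical above 0.5 rad).
It also fails if it takes over 61 s, if anything falls off the work surface, if the arm or the gripper's body presses on something with over 40 N, if the wrist force passes 120 N, or if a joint passes its speed limit or range.

### The arm

A 7-joint arm with a two-finger parallel gripper is mounted at the origin on the work surface. World frame = base frame: x ahead of the robot, y to its left, z up, the work surface at z = 0. Lengths are in m, angles in rad, forces in N, time in s.
With the tool pointing down it reaches from about 0.425 to 0.925 m from the base axis. Payload 6.8 kg.
Tool frame: the origin (TCP) lies at the very end of the fingers, on their centre line; the grasp point (between the pads) lies 19 mm behind it; z points along the fingers, y is the line along which they close (so a half turn about z gives the same grasp; the last joint's range is limited). The gripper opens to 85 mm and grips with 20 to 120 N. Pads are 22 mm wide; open, the fingers measure 114 mm over their backs; the gripper's body (76 mm by 85 mm) begins 54 mm behind the grasp point. The pads swing forward as they close: fully open they stand 13 mm farther back than shut.
Start: joints at [-1.374, 0.477, 0.022, 1.555, -0.011, 1.109, -0.083], TCP at [0.203, 0.644, 0.231] pointing down, gripper open.
Joint ranges: [-2.96, 2.96], [-0.34, 2.1], [-1.41, 1.46], [0.24, 2.44], [-1.37, 4.51], [0.17, 1.92], [-2.96, 2.96]. Speed limits (rad/s): [2.39, 2.39, 3.14, 3.14, 3.14, 3.14, 3.14].

### API

Orientations are given as a unit quaternion [w, x, y, z].
In Python, from station import get_obs, read_camera, hand_in gives the robot as it stands.
- The arm moves only by the tool arm_command, never from a script. Its argument "commands" is one flat list of numbers, 7 for each row, row after row: the shift along the tool's x, y, z in m, then the turn, a rotation vector about the tool's x, y, z in degrees, then the opening, from 0 (shut) to 1 (fully open). In form: [tx, ty, tz, rx, ry, rz, fingers, tx, ty, tz, rx, ry, rz, fingers, ...]. A call has 1 to 8 rows; each row is the pose to reach, as a shift and turn from the pose commanded when the call began, along the tool's axes at that moment; what a row does not reach only later rows make up. A row lasts 1/10 s, in which the tool goes at most 50 mm and 8.59 degrees, less where a joint would pass 70% of its speed; a pose out of reach is approached as far as the arm can. A call with a gripper value outside its range is refused whole. The fingers move at their own pace and stop on an object; "force" is the grip in N (left out, the last holds). Time passes only in rows, so rows that repeat a pose let the fingers close. It gives the time, the measured TCP pose, the force, the opening and the grip force at its end, in the units of the state.
- get_obs(): the state, without advancing time (a new reading comes with each control period).
- read_camera(name): name is "scene" or "top"; returns a dict with "img" (400x640x3 uint8, red, green, blue), "camera_matrix" (3x3 intrinsics, pixels), "k1" (the pictures are not rectified: a ray, as slopes to the right and down, at radius r is drawn at 1 + k1 r^2 times it, then the intrinsics apply), "pose" (4x4, takes a point from camera to world coordinates). Camera axes: x right, y down, z forward; pixel columns grow to the right and rows downward; lengths in m; the calibration is good to about 2 mm. A picture is of the moment at which its call begins. There is no depth.
- hand_in(): hands the job in; it is judged then, once.
The state is a dict: "t": time; "q": joint angles; "joint_vel": joint speeds; "joint_torque": joint torques, N m; "eef_pos": TCP position; "tool_rot": TCP orientation; "contact_force": force on the tool from outside, world axes, zero at the start; "torque": the same for the moment, N m; "gripper_width": opening from 0.0 (shut) to 1.0 (fully open); "grasp_force": force on a finger pad.
Only numpy, scipy, OpenCV 4.12 (cv2) and the standard library are available. Lean on these libraries where they do the work, as an engineer would, in place of code of your own. Each camera call takes 0.05 s, during which the arm holds its last target. There are 200 camera calls.

## Working session

There is one attempt and no reset: what is moved stays moved. The work goes in short steps, Python scripts to look and compute and a tool call to move; the robot and the scene stay as the last step left them, time stands still between calls to the robot, and variables do not carry over. Pictures are saved under pics/ and viewed, at most 10 in all, crops included, and the job is handed in when it is done.

Besides the shell and the picture viewer there is one more tool, called after "Call:" as name(argument=value, ...) on one line, values as JSON. arm_command: Moves the arm, as the interface text tells. Its arguments: {"type":"object","properties":{"commands":{"type":"array","items":{"type":"number"}},"force":{"type":"number"}},"required":["commands"]}

```bash
mkdir -p pics
cat > h.py <<'E'
import numpy as np, cv2, json
from station import get_obs, read_camera, hand_in
def ray(c,u,v):
    K=c["camera_matrix"];d=np.array([c["k1"],0,0,0,0],float)
    p=cv2.undistortPoints(np.array([[[u,v]]],float),K,d)[0,0]
    P=np.array(c["pose"]);return P[:3,3],P[:3,:3]@np.array([p[0],p[1],1.])
def onz(c,u,v,z):
    o,r=ray(c,u,v);return o+r*(z-o[2])/r[2]
E
python3 - <<'E'
from h import *
for n in("top","scene"):
    c=read_camera(n);cv2.imwrite(f"pics/{n}0.png",c["img"][...,::-1]);print(n,np.round(c["pose"],3).tolist(),c["camera_matrix"],c["k1"])
    hsv=cv2.cvtColor(c["img"],cv2.COLOR_RGB2HSV)
    for nm,m in(("red",cv2.inRange(hsv,(0,130,70),(8,255,255))|cv2.inRange(hsv,(172,130,70),(180,255,255))),("blue",cv2.inRange(hsv,(100,120,50),(125,255,255)))):
        k,l,s,ce=cv2.connectedComponentsWithStats(m)
        for i in range(1,k):
            if s[i,4]>25:
                pts=np.argwhere(l==i)[:,::-1].astype(np.float32);print(nm,s[i].tolist(),ce[i].round(1),cv2.minAreaRect(pts), onz(c,*ce[i],.176).round(3))
E
```

```text
top [[0.003, -0.996, 0.087, 0.358], [-1.0, -0.003, -0.005, 0.064], [0.005, -0.087, -0.996, 1.686], [0.0, 0.0, 0.0, 1.0]] [[439.40818293   0.         320.1154714 ]
 [  0.         439.40818293 202.59275009]
 [  0.           0.           1.        ]] -0.09469716819639319
red [462, 98, 8, 8, 45] [465.6 101.3] ((466.0000305175781, 101.50001525878906), (6.7082037925720215, 7.155416965484619), 26.56505012512207) [ 0.856 -0.464  0.176]
red [202, 172, 10, 9, 61] [206.6 176.3] ((206.60003662109375, 176.30001831054688), (8.497057914733887, 7.155416965484619), 26.56505012512207) [0.581 0.453 0.176]
red [258, 175, 13, 7, 61] [264.2 177.7] ((264.29412841796875, 177.67648315429688), (4.850712299346924, 12.369317054748535), 75.96376037597656) [0.576 0.251 0.176]
red [345, 174, 13, 7, 57] [351.2 177.2] ((351.0588684082031, 177.2353057861328), (4.365641117095947, 12.611852645874023), 75.96376037597656) [ 0.579 -0.051  0.176]
red [305, 208, 6, 12, 47] [307.7 213.3] ((307.8399963378906, 213.37998962402344), (11.455129623413086, 4.101219177246094), 81.8698959350586) [0.453 0.099 0.176]
red [463, 231, 2, 
[... 2967 characters left out ...]
 0.551 -0.079  0.176]
blue [553, 190, 12, 14, 94] [558.5 196. ] ((558.384521484375, 195.92308044433594), (7.765803337097168, 12.203404426574707), 33.690067291259766) [0.545 0.79  0.176]
blue [308, 201, 35, 13, 170] [324.8 204.4] ((325.0, 207.0), (12.0, 34.0), 90.0) [0.575 0.099 0.176]
blue [540, 212, 14, 15, 73] [545.4 219.8] ((545.9606323242188, 218.6629638671875), (5.087989807128906, 18.761962890625), 32.00538635253906) [0.63  0.724 0.176]
blue [158, 249, 21, 19, 314] [168.2 258. ] ((168.0, 258.0), (18.0, 20.0), 90.0) [ 0.752 -0.317  0.176]
blue [46, 297, 12, 11, 101] [ 51.2 301.9] ((51.25000762939453, 301.7500305175781), (9.899494171142578, 10.60660171508789), 45.0) [ 0.891 -0.611  0.176]
```

View pics/top0.png

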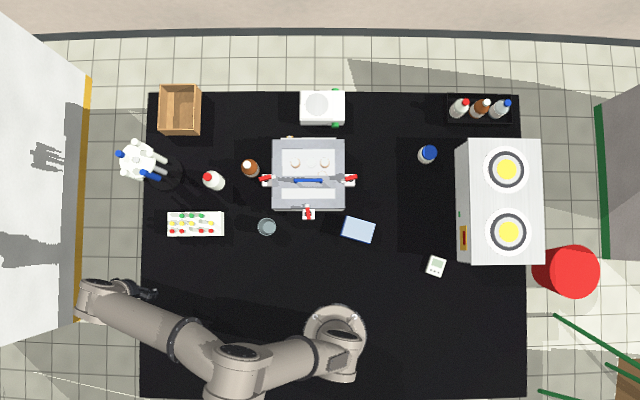

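View pics/scene0.png

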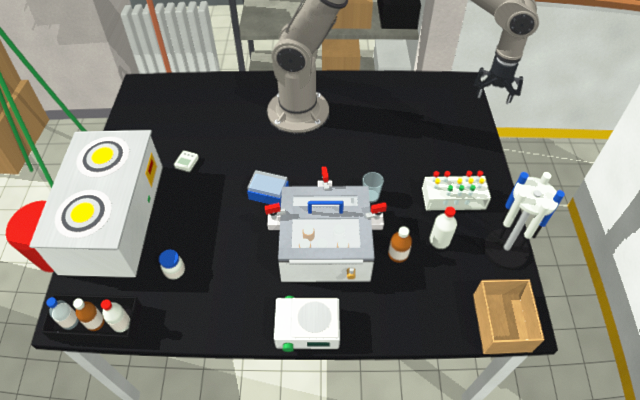

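The top view shows the desiccator at about (308,175) px. Its red knobs are at (264,178), (351,177) and (308,213), with the blue handle at (308,180); the scene view agrees. Next I triangulate these points and read the tool pose.

Run:
```python
from h import *
from scipy.spatial.transform import Rotation as R
o=get_obs();print(o["t"],np.round(o["eef_pos"],4),np.round(o["tool_rot"],4));q=o["tool_rot"];print(R.from_quat([q[1],q[2],q[3],q[0]]).as_matrix().round(3))
t=cv2.imread("pics/top0.png")[...,::-1];s=cv2.imread("pics/scene0.png")[...,::-1]
ct,cs=read_camera("top"),read_camera("scene")
for n,a,b in(("L",(264.2,177.7),(378.6,207.2)),("R",(351.2,177.2),(271.6,208.4)),("F",(307.7,213.3),(324.5,173.3)),("H",(307.8,180.1),(324.8,202.5))):
    p1,d1=ray(ct,*a);p2,d2=ray(cs,*b)
    x=np.linalg.lstsq(np.c_[d1,-d2],p2-p1,rcond=None)[0];A=p1+x[0]*d1;B=p2+x[1]*d2
    print(n,((A+B)/2).round(4),np.linalg.norm(A-B).round(4),"onz top",onz(ct,*a,.176).round(4),"onz sc",onz(cs,*b,.168).round(4))
# angles: redness-weighted PCA, projected to z plane
for n,c,pts in(("top",ct,((264,178),(351,177),(308,213))),("sc",cs,((379,207),(272,208),(324,173)))):
    im=c["img"].astype(float);w=np.clip(im[...,0]-np.maximum(im[...,1],im[...,2])-25,0,None)
    for u,v in pts:
        P=[];W=[]
        for y in range(v-10,v+11):
            for x in range(u-12,u+13):
                if w[y,x]>0:P.append(onz(c,x,y,.17)[:2]);W.append(w[y,x])
        P=np.array(P);W=np.array(W);m=np.average(P,axis=0,weights=W);C=np.cov(P.T,aweights=W);e,V=np.linalg.eigh(C);print(n,m.round(3),"axis deg",np.degrees(np.arctan2(V[1,1],V[0,1])).round(1)%180,e**.5)
    cr=cv2.resize(c["img"][140:260,220:420][...,::-1],(800,480),interpolation=cv2.INTER_CUBIC);cv2.imwrite(f"pics/{n}c.png",cr)
```

```text
0.1 [0.2024 0.6434 0.2304] [-1.000e-04  1.518e-01  9.884e-01 -8.000e-04]
[[-0.954  0.3   -0.   ]
 [ 0.3    0.954 -0.002]
 [-0.    -0.002 -1.   ]]
L [0.5774 0.2518 0.1655] 0.0013 onz top [0.576  0.2511 0.176 ] onz sc [0.5793 0.2508 0.168 ]
R [ 0.5804 -0.0517  0.1637] 0.0001 onz top [ 0.5786 -0.0508  0.176 ] onz sc [ 0.5835 -0.0511  0.168 ]
F [0.4533 0.0993 0.1664] 0.0009 onz top [0.4527 0.0995 0.176 ] onz sc [0.4547 0.0988 0.168 ]
H [0.5681 0.0993 0.1752] 0.0008 onz top [0.5679 0.0997 0.176 ] onz sc [0.5628 0.099  0.168 ]
top [0.581 0.255] axis deg 70.8 [0.00859691 0.01743144]
top [ 0.58 -0.05] axis deg 106.8 [0.00439868 0.01265325]
top [0.454 0.1  ] axis deg 8.0 [0.00405716 0.01184441]
sc [0.58 0.25] axis deg 114.7 [0.00796627 0.01329473]
sc [ 0.583 -0.051] axis deg 107.7 [0.00845352 0.01227837]
sc [0.456 0.099] axis deg 6.300000000000011 [0.00475534 0.01603089]
```

View pics/topc.png

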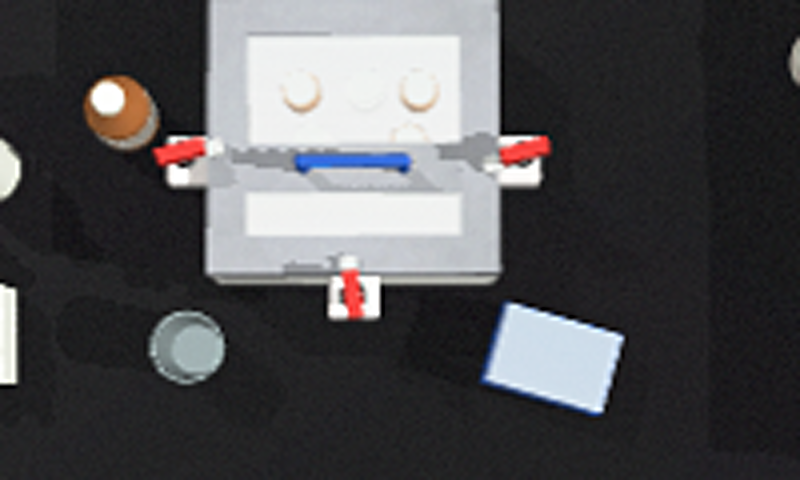

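View pics/scc.png

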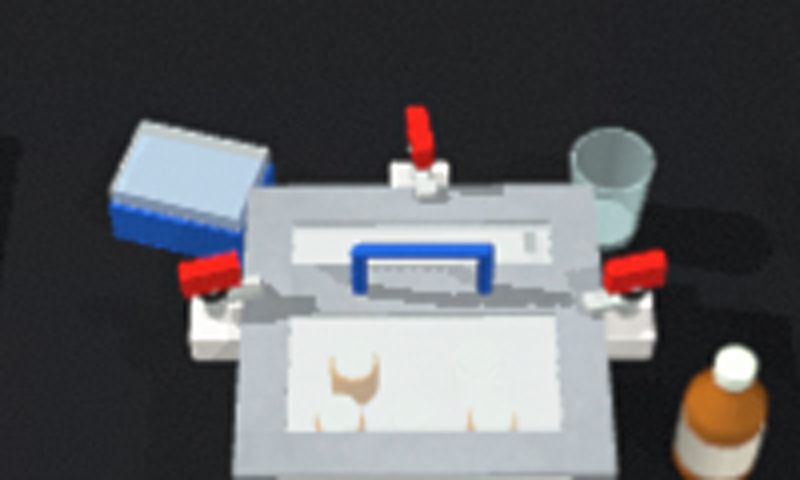

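In the crops, the left and right knob bars are turned about 15° counterclockwise and the front one about 7°. The chamber yaw is about 0.5°. I'll do the front knob first, then left, right and the handle.

Create g.py:
```python
import sys
from h import *
from scipy.spatial.transform import Rotation as R
o=get_obs();q=o["tool_rot"];T=R.from_quat([q[1],q[2],q[3],q[0]])
x,y,z,hd=map(float,sys.argv[1:5])
G=R.from_euler('z',hd,degrees=True)*R.from_matrix(np.diag([1.,-1,-1]))
hx=T.as_matrix()[:,0]
print(round(o["t"],2),"pos",np.round(o["eef_pos"],4),"heading",np.degrees(np.arctan2(hx[1],hx[0])).round(1),"q7",round(o["q"][6],2),"grip",o["gripper_width"],"F",np.round(o["contact_force"],1))
print("shift",T.inv().apply(np.array([x,y,z])-o["eef_pos"]).round(4),"turn",np.degrees((T.inv()*G).as_rotvec()).round(2))
```

```text
(no output)
```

Call:
arm_command(commands=[-0.403,-0.444,0,0,0,155.6,1,-0.403,-0.444,0,0,0,155.6,1,-0.403,-0.444,0,0,0,155.6,1,-0.403,-0.444,0,0,0,155.6,1,-0.403,-0.444,0,0,0,155.6,1,-0.403,-0.444,0,0,0,155.6,1,-0.403,-0.444,0,0,0,155.6,1,-0.403,-0.444,0,0,0,155.6,1], force=40)

```text
t: 1.0
eef_pos: [0.3706, 0.2787, 0.2314]
tool_rot: [-0.0, 0.686, 0.728, 0.0]
contact_force: [0.3, 0.2, -0.2]
gripper_width: 0.999
grasp_force: 0.0
```

```bash
python3 g.py .4535 .0993 .22 7
```

```text
1.0 pos [0.3706 0.2787 0.2314] heading 93.4 q7 -0.66 grip 0.9987505077025415 F [ 0.3  0.2 -0.2]
shift [-0.1841  0.072   0.0113] turn [-2.000e-02 -3.000e-02  8.644e+01]
```

Call:
arm_command(commands=[-0.184,0.072,0.01,0,0,86.4,1,-0.184,0.072,0.01,0,0,86.4,1,-0.184,0.072,0.01,0,0,86.4,1,-0.184,0.072,0.01,0,0,86.4,1,-0.184,0.072,0.01,0,0,86.4,1,-0.184,0.072,0.01,0,0,86.4,1,-0.184,0.072,0.01,0,0,86.4,1,-0.184,0.072,0.01,0,0,86.4,1])

```text
t: 1.8
eef_pos: [0.454, 0.1016, 0.2213]
tool_rot: [-0.0, 0.977, 0.213, -0.0]
contact_force: [0.1, 0.6, 0.4]
gripper_width: 0.999
grasp_force: 0.0
```

```bash
python3 g.py .4535 .0993 .22 7
```

```text
1.8 pos [0.454  0.1016 0.2213] heading 24.6 q7 -1.36 grip 0.9988431082384882 F [0.1 0.6 0.4]
shift [-0.0015  0.0019  0.0013] turn [-1.000e-02  1.000e-02  1.765e+01]
```

Call:
arm_command(commands=[-0.001,0.001,0.001,0,0,17.6,1,-0.001,0.001,0.001,0,0,17.6,1,-0.001,0.001,0.001,0,0,17.6,1,-0.001,0.001,0.001,0,0,17.6,1])

```text
t: 2.2
eef_pos: [0.4535, 0.1006, 0.2203]
tool_rot: [-0.0, 0.998, 0.067, -0.0]
contact_force: [-0.2, 0.4, -0.2]
gripper_width: 1.0
grasp_force: 0.0
```

```bash
python3 g.py .4535 .0993 .152 7
```

```text
2.2 pos [0.4535 0.1006 0.2203] heading 7.6 q7 -1.64 grip 0.9998917097231884 F [-0.2  0.4 -0.2]
shift [-0.0002  0.0013  0.0683] turn [-0.    0.    0.65]
```

Call:
arm_command(commands=[0,0.001,0.03,0,0,0,1,0,0.001,0.068,0,0,0,1,0,0.001,0.068,0,0,0,0.6,0,0.001,0.068,0,0,0,0,0,0.001,0.068,0,0,0,0,0,0.001,0.068,0,0,0,0,0,0.001,0.068,0,0,0,0,0,0.001,0.068,0,0,0,0])

```text
t: 3.0
eef_pos: [0.4548, 0.0989, 0.1536]
tool_rot: [-0.0, 0.998, 0.065, 0.001]
contact_force: [-0.5, -3.1, 7.9]
gripper_width: 0.151
grasp_force: 51.4
```

```bash
python3 g.py .4535 .0993 .152 83.6; python3 -c "
from h import *
c=read_camera('top');cv2.imwrite('pics/t1.png',cv2.resize(c['img'][140:260,220:420][...,::-1],(800,480)))"
```

```text
3.0 pos [0.4548 0.0989 0.1536] heading 7.4 q7 -1.53 grip 0.15116138844089685 F [-0.5 -3.1  7.9]
shift [-0.0012 -0.0005  0.0016] turn [ 7.000e-02 -1.100e-01 -7.618e+01]
```

View pics/t1.png

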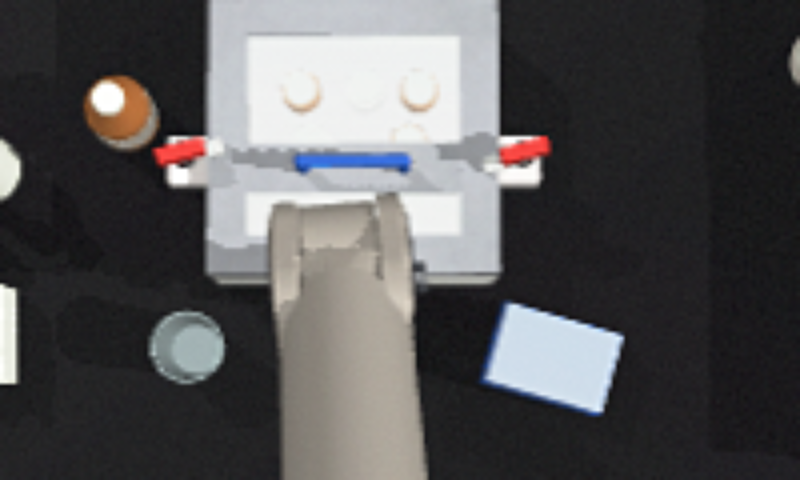

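The arm hides the front knob in this picture, but the 13 mm opening and 51 N show the bar is held. Now I turn it.

Call:
arm_command(commands=[0,0,0,0,0,-8,0,0,0,0,0,0,-16,0,0,0,0,0,0,-24,0,0,0,0,0,0,-32,0,0,0,0,0,0,-40,0,0,0,0,0,0,-48,0,0,0,0,0,0,-56,0,0,0,0,0,0,-62,0])

```text
t: 3.85
eef_pos: [0.4539, 0.0998, 0.1536]
tool_rot: [-0.0, 0.821, 0.572, 0.001]
contact_force: [-3.5, -0.6, 8.5]
gripper_width: 0.156
grasp_force: 51.5
```

```bash
python3 g.py .4535 .0993 .152 83.6;  python3 -c "
from h import *
print(get_obs()['torque'],get_obs()['grasp_force'])"
```

```text
3.85 pos [0.4539 0.0998 0.1536] heading 69.7 q7 -0.55 grip 0.15570746690432163 F [-3.5 -0.6  8.5]
shift [-0.0006 -0.0002  0.0016] turn [ 1.000e-02 -8.000e-02 -1.388e+01]
[-0.0403751   0.91676148 -0.13592597] 51.487620770931244
```

Call:
arm_command(commands=[0,0,0,0,0,-6,0,0,0,0,0,0,-12,0,0,0,0,0,0,-15,0,0,0,0,0,0,-15,0])

```text
t: 4.25
eef_pos: [0.4538, 0.1, 0.1537]
tool_rot: [-0.001, 0.741, 0.672, 0.001]
contact_force: [-4.4, 1.3, 9.3]
gripper_width: 0.152
grasp_force: 50.8
```

```bash
python3 g.py .4535 .0993 .222 83.6;  python3 -c "
from h import *
print(get_obs()['torque'],get_obs()['grasp_force'])"
```

```text
4.25 pos [0.4538 0.1    0.1537] heading 84.4 q7 -0.31 grip 0.1517368954270223 F [-4.4  1.3  9.3]
shift [-0.0005 -0.0002 -0.0683] turn [-0.   -0.12  0.81]
[ 0.22041831  0.93445285 -0.5521898 ] 50.80129511654377
```

Call:
arm_command(commands=[0,0,0,0,0,0,0.6,0,0,0,0,0,0,1,0,0,-0.035,0,0,0,1,0,0,-0.07,0,0,0,1,0.041,0.027,-0.07,0,0,-5,1,0.082,0.054,-0.07,0,0,-10,1,0.122,0.081,-0.07,0,0,-15,1,0.163,0.108,-0.07,0,0,-20.6,1])

```text
t: 5.05
eef_pos: [0.5781, 0.2529, 0.2225]
tool_rot: [0.0, 0.607, 0.795, 0.0]
contact_force: [1.2, -0.3, 0.6]
gripper_width: 0.999
grasp_force: 0.0
```

```bash
python3 g.py .5774 .2518 .154 105; python3 -c "
from h import *
c=read_camera('scene');cv2.imwrite('pics/s2.png',cv2.resize(c['img'][140:260,220:420][...,::-1],(800,480)))"
```

```text
5.05 pos [0.5781 0.2529 0.2225] heading 105.3 q7 -0.12 grip 0.9990688406997488 F [ 1.2 -0.3  0.6]
shift [-0.0008 -0.001   0.0685] turn [ 0.03 -0.01  0.26]
```

View pics/s2.png

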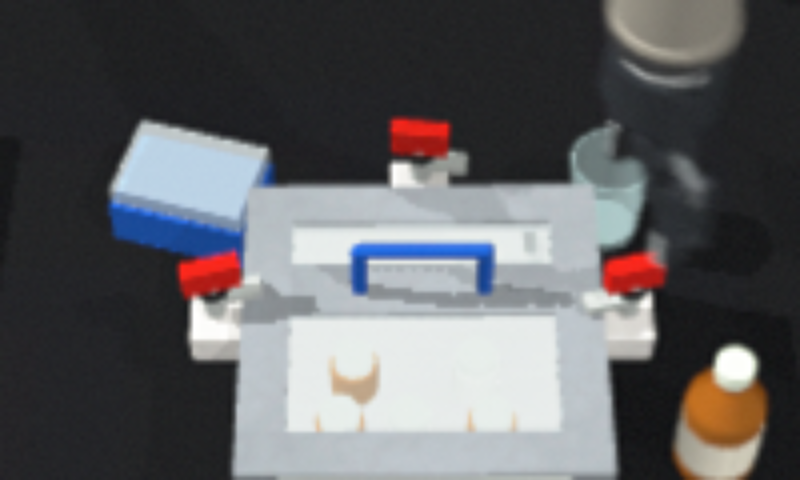

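The front knob at (420,135) is turned parallel to the edge, and the gripper stands over the left knob. I descend and grip it.

Call:
arm_command(commands=[-0.001,-0.001,0.03,0,0,0,1,-0.001,-0.001,0.068,0,0,0,1,-0.001,-0.001,0.068,0,0,0,0.6,-0.001,-0.001,0.068,0,0,0,0,-0.001,-0.001,0.068,0,0,0,0,-0.001,-0.001,0.068,0,0,0,0,-0.001,-0.001,0.068,0,0,0,0,-0.001,-0.001,0.068,0,0,0,0])

```text
t: 5.9
eef_pos: [0.5773, 0.2504, 0.1561]
tool_rot: [0.0, 0.609, 0.793, 0.001]
contact_force: [-0.8, 0.1, 7.7]
gripper_width: 0.155
grasp_force: 42.6
```

```bash
python3 g.py .5774 .2518 .154 173.6
```

```text
5.9 pos [0.5773 0.2504 0.1561] heading 105.0 q7 -0.1 grip 0.15463217602924198 F [-0.8  0.1  7.7]
shift [0.0014 0.0005 0.0021] turn [ 1.600e-01  5.000e-02 -6.858e+01]
```

Call:
arm_command(commands=[0,0,0,0,0,-8,0,0,0,0,0,0,-16,0,0,0,0,0,0,-24,0,0,0,0,0,0,-32,0,0,0,0,0,0,-40,0,0,0,0,0,0,-48,0,0,0,0,0,0,-56,0,0,0,0,0,0,-60,0])

```text
t: 6.7
eef_pos: [0.5766, 0.2497, 0.1561]
tool_rot: [0.0, 0.128, 0.992, 0.0]
contact_force: [-3.3, -2.1, 8.4]
gripper_width: 0.158
grasp_force: 43.0
```

Call:
arm_command(commands=[0,0,0,0,0,-5,0,0,0,0,0,0,-9,0,0,0,0,0,0,-10.5,0,0,0,0,0,0,-10.5,0])

```text
t: 7.1
eef_pos: [0.5766, 0.2496, 0.1561]
tool_rot: [0.0, 0.04, 0.999, 0.0]
contact_force: [-4.0, -1.5, 9.5]
gripper_width: 0.152
grasp_force: 46.1
```

```bash
python3 g.py .5804 -0.0517 .224 106;  python3 -c "
from h import *
print(get_obs()['torque'],get_obs()['grasp_force'])"
```

```text
7.1 pos [0.5766 0.2496 0.1561] heading 175.4 q7 0.98 grip 0.15217349381250977 F [-4.  -1.5  9.5]
shift [-0.028  -0.3    -0.0682] turn [ 6.000e-02 -1.000e-02  6.938e+01]
[-0.32238569  0.82709624 -0.8539752 ] 46.12561047077179
```

Call:
arm_command(commands=[0,0,0,0,0,0,0.6,0,0,0,0,0,0,1,0,0,-0.035,0,0,0,1,0,0,-0.07,0,0,0,1,-0.004,-0.05,-0.07,0,0,8.5,1,-0.009,-0.1,-0.07,0,0,17,1,-0.014,-0.15,-0.07,0,0,25,1,-0.019,-0.2,-0.07,0,0,34,1])

```text
t: 7.9
eef_pos: [0.5794, 0.0483, 0.2245]
tool_rot: [0.0, 0.329, 0.944, 0.0]
contact_force: [0.7, -0.6, -0.7]
gripper_width: 1.0
grasp_force: 0.0
```

```bash
python3 g.py .5804 -0.0517 .224 106
```

```text
7.9 pos [0.5794 0.0483 0.2245] heading 141.6 q7 0.78 grip 1.0002442949446335 F [ 0.7 -0.6 -0.7]
shift [-0.0628 -0.0778  0.0005] turn [3.000e-02 1.000e-02 3.563e+01]
```

Call:
arm_command(commands=[-0.032,-0.039,0,0,0,8.5,1,-0.063,-0.078,0,0,0,17,1,-0.063,-0.078,0,0,0,25.5,1,-0.063,-0.078,0,0,0,34,1,-0.063,-0.078,0,0,0,35.6,1,-0.063,-0.078,0,0,0,35.6,1])

```text
t: 8.5
eef_pos: [0.5812, -0.0497, 0.2242]
tool_rot: [-0.0, 0.598, 0.801, -0.0]
contact_force: [0.2, 0.1, -0.9]
gripper_width: 0.997
grasp_force: 0.0
```

```bash
python3 g.py .5804 -0.0517 .154 106
```

```text
8.5 pos [ 0.5812 -0.0497  0.2242] heading 106.5 q7 0.39 grip 0.9968033756065445 F [ 0.2  0.1 -0.9]
shift [-0.0017 -0.0013  0.0702] turn [-0.01  0.    0.53]
```

Call:
arm_command(commands=[0,-0.001,0.03,0,0,0,1,0,-0.001,0.069,0,0,0,1,0,-0.001,0.069,0,0,0,0.6,0,-0.001,0.069,0,0,0,0,0,-0.001,0.069,0,0,0,0,0,-0.001,0.069,0,0,0,0,0,-0.001,0.069,0,0,0,0,0,-0.001,0.069,0,0,0,0])

```text
t: 9.3
eef_pos: [0.5798, -0.051, 0.1569]
tool_rot: [-0.0, 0.6, 0.8, 0.0]
contact_force: [-5.3, -0.1, 11.1]
gripper_width: 0.154
grasp_force: 41.0
```

```bash
python3 g.py .5804 -0.0517 .154 173.6
```

```text
9.3 pos [ 0.5798 -0.051   0.1569] heading 106.3 q7 0.42 grip 0.1538773624435857 F [-5.3 -0.1 11.1]
shift [-0.0009  0.0003  0.0029] turn [ 0.000e+00 -2.000e-02 -6.729e+01]
```

Call:
arm_command(commands=[0,0,0,0,0,-8,0,0,0,0,0,0,-16,0,0,0,0,0,0,-24,0,0,0,0,0,0,-32,0,0,0,0,0,0,-40,0,0,0,0,0,0,-48,0,0,0,0,0,0,-56,0,0,0,0,0,0,-60,0])

```text
t: 10.1
eef_pos: [0.58, -0.0505, 0.1569]
tool_rot: [0.0, 0.117, 0.993, 0.0]
contact_force: [-4.6, 1.0, 8.4]
gripper_width: 0.156
grasp_force: 40.8
```

Call:
arm_command(commands=[0,0,0,0,0,-5,0,0,0,0,0,0,-8,0,0,0,0,0,0,-9,0,0,0,0,0,0,-9,0])

```text
t: 10.5
eef_pos: [0.5799, -0.0505, 0.1569]
tool_rot: [-0.0, 0.042, 0.999, 0.0]
contact_force: [-3.9, 1.1, 7.7]
gripper_width: 0.153
grasp_force: 43.5
```

```bash
python3 g.py .569 0.099 .226 90.5;  python3 -c "
from h import *
print(get_obs()['torque'],get_obs()['grasp_force'])"
```

```text
10.5 pos [ 0.5799 -0.0505  0.1569] heading 175.2 q7 1.49 grip 0.15282158256308676 F [-3.9  1.1  7.7]
shift [ 0.0234  0.1482 -0.069 ] turn [ 4.000e-02 -4.000e-02  8.471e+01]
[ 0.34213925  1.07194505 -0.73538288] 43.467788100242615
```

Call:
arm_command(commands=[0,0,0,0,0,0,0.6,0,0,0,0,0,0,1,0,0,-0.035,0,0,0,1,0,0,-0.075,0,0,0,1,0.005,0.04,-0.075,0,0,8.5,1,0.01,0.08,-0.075,0,0,17,1,0.016,0.12,-0.075,0,0,25.5,1,0.023,0.149,-0.075,0,0,34,1])

```text
t: 11.3
eef_pos: [0.5693, 0.1032, 0.2305]
tool_rot: [0.0, 0.333, 0.943, 0.001]
contact_force: [0.0, 0.5, -0.6]
gripper_width: 1.002
grasp_force: 0.0
```

Call:
arm_command(commands=[0,0,0,0,0,8.5,1,0,0,0,0,0,17,1,0,0,0,0,0,25.5,1,0,0,0,0,0,34,1,0,0,0,0,0,42.5,1,0,0,0,0,0,50.5,1,0,0,0,0,0,50.5,1])

```text
t: 12.0
eef_pos: [0.5695, 0.1001, 0.2304]
tool_rot: [0.0, 0.702, 0.712, 0.0]
contact_force: [0.5, -0.5, -0.2]
gripper_width: 1.002
grasp_force: 0.0
```

```bash
python3 g.py .5685 0.1 .158 90.6; python3 -c "
from h import *
a=read_camera('top')['img'];b=read_camera('scene')['img'];f=lambda i:cv2.resize(i[130:250,210:430][...,::-1],(550,300))
cv2.imwrite('pics/s3.png',np.vstack([f(a),f(b)]))"
```

```text
12.0 pos [0.5695 0.1001 0.2304] heading 90.8 q7 -0.18 grip 1.0019071468914806 F [ 0.5 -0.5 -0.2]
shift [-0.0001 -0.0011  0.0724] turn [0.02 0.01 0.19]
```

View pics/s3.png

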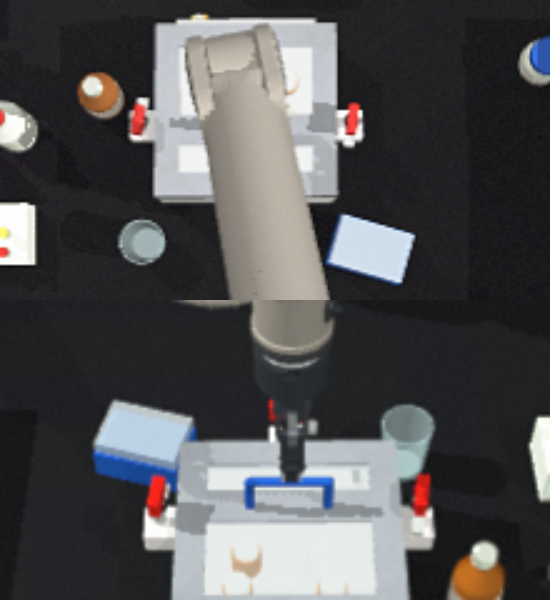

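The left and right knobs at (138,118) and (353,120) now lie along the lid's edges, and the gripper straddles the handle at (290,485). I lower and grip.

Call:
arm_command(commands=[0,-0.001,0.03,0,0,0,1,0,-0.001,0.072,0,0,0,1,0,-0.001,0.072,0,0,0,0.6,0,-0.001,0.072,0,0,0,0,0,-0.001,0.072,0,0,0,0,0,-0.001,0.072,0,0,0,0,0,-0.001,0.072,0,0,0,0,0,-0.001,0.072,0,0,0,0], force=90)

```text
t: 12.9
eef_pos: [0.5685, 0.1, 0.16]
tool_rot: [-0.0, 0.702, 0.712, 0.001]
contact_force: [-3.4, 0.2, 8.9]
gripper_width: 0.107
grasp_force: 87.9
```

```bash
cat > l.py <<'E'
import sys
from h import *
# rows for lid angles: tool frame x=+y_ch, y=+x_ch, z=down; TCP rigid with lid
o=get_obs();print(round(o["t"],2),np.round(o["eef_pos"],4),"F",np.round(o["contact_force"],1),"M",np.round(o["torque"],2),"grip",o["gripper_width"],o["grasp_force"])
r0=np.array([-.150,.057-.019])
for th in map(float,sys.argv[1:]):
    c,s=np.cos(th),np.sin(th);p=np.array([r0[0]*c+r0[1]*s,-r0[0]*s+r0[1]*c])-r0
    print(th,"ty",p[0].round(4),"tz",-p[1].round(4),"rx deg (about ch +y, front up)",np.degrees(th).round(2))
E
python3 l.py .01 .02 .04 .06 .08 .1 .125
```

```text
12.9 [0.5685 0.1    0.16  ] F [-3.4  0.2  8.9] M [-0.06  0.89 -0.04] grip 0.1068021762994652 87.88271427154541
0.01 ty 0.0004 tz -0.0015 rx deg (about ch +y, front up) 0.57
0.02 ty 0.0008 tz -0.003 rx deg (about ch +y, front up) 1.15
0.04 ty 0.0016 tz -0.006 rx deg (about ch +y, front up) 2.29
0.06 ty 0.0025 tz -0.0089 rx deg (about ch +y, front up) 3.44
0.08 ty 0.0035 tz -0.0119 rx deg (about ch +y, front up) 4.58
0.1 ty 0.0045 tz -0.0148 rx deg (about ch +y, front up) 5.73
0.125 ty 0.0059 tz -0.0184 rx deg (about ch +y, front up) 7.16
```

Call:
arm_command(commands=[0,0.0004,-0.0015,0.57,0,0,0,0,0.0008,-0.003,1.15,0,0,0,0,0.0012,-0.0045,1.7,0,0,0,0,0.0016,-0.006,2.3,0,0,0,0,0.002,-0.0075,2.9,0,0,0,0,0.0025,-0.009,3.4,0,0,0,0,0.0025,-0.009,3.4,0,0,0,0,0.0025,-0.009,3.4,0,0,0])

```text
t: 13.7
eef_pos: [0.5707, 0.1001, 0.1679]
tool_rot: [-0.021, 0.702, 0.712, -0.021]
contact_force: [-4.8, 1.9, -2.1]
gripper_width: 0.105
grasp_force: 89.2
```

```bash
python3 l.py
```

```text
13.7 [0.5707 0.1001 0.1679] F [-4.8  1.9 -2.1] M [ 0.3   0.92 -0.14] grip 0.10542483249154058 89.17958736419678
```

Call:
arm_command(commands=[0,0.0004,-0.0016,0.6,0,0,0,0,0.0009,-0.0033,1.25,0,0,0,0,0.0014,-0.005,1.9,0,0,0,0,0.0019,-0.0068,2.6,0,0,0,0,0.0024,-0.0085,3.2,0,0,0,0,0.0029,-0.0102,3.9,0,0,0,0,0.0029,-0.0102,3.9,0,0,0,0,0.0029,-0.0102,3.9,0,0,0])

```text
t: 14.5
eef_pos: [0.5742, 0.1001, 0.1776]
tool_rot: [-0.045, 0.7, 0.711, -0.046]
contact_force: [-5.5, 1.5, -3.8]
gripper_width: 0.104
grasp_force: 89.2
```

```bash
python3 l.py; python3 -c "
from h import *
a=read_camera('top')['img'];b=read_camera('scene')['img'];f=lambda i:cv2.resize(i[130:250,210:430][...,::-1],(550,300),interpolation=cv2.INTER_CUBIC)
cv2.imwrite('pics/s4.png',np.vstack([f(a),f(b)]))"
```

```text
14.5 [0.5742 0.1001 0.1776] F [-5.5  1.5 -3.8] M [ 0.34  0.95 -0.21] grip 0.10441394839069917 89.16150569915771
```

View pics/s4.png

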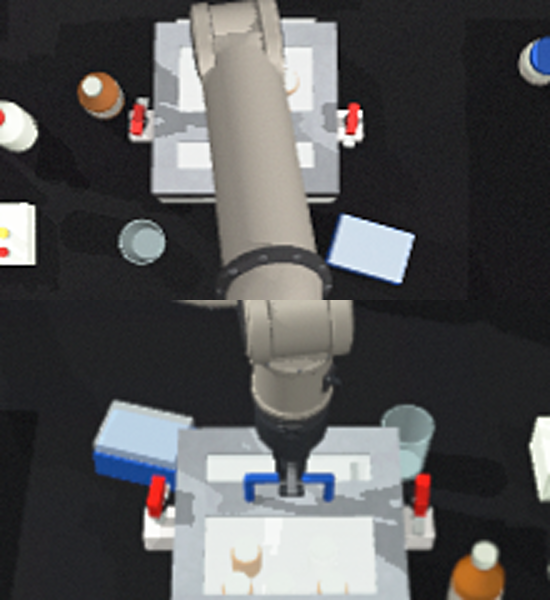

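The lid is visibly ajar: its front edge rose from row 442 to 428 in the scene crop, which matches the 17.6 mm handle rise (about 0.12 rad). The knobs are still open. I hold briefly, then hand in.

Call:
arm_command(commands=[0,0,0,0,0,0,0,0,0,0,0,0,0,0,0,0,0,0,0,0,0,0,0,0,0,0,0,0,0,0,0,0,0,0,0,0,0,0,0,0,0,0])

```text
t: 15.2
eef_pos: [0.5742, 0.1001, 0.1776]
tool_rot: [-0.045, 0.7, 0.711, -0.046]
contact_force: [-5.0, 2.2, -4.0]
gripper_width: 0.105
grasp_force: 89.1
```

```bash
python3 l.py; python3 -c "
from h import *
print(hand_in())"
```

```text
15.2 [0.5742 0.1001 0.1776] F [-5.   2.2 -4. ] M [ 0.33  0.91 -0.22] grip 0.10513951174207739 89.13771629333496
the job is handed in; nothing more can be done
None
```

I turned all three knobs to their end stops, broke the lid free of its gasket, and handed the job in at about 15 s with the lid held still at about 0.12 rad (front edge about 3 cm up); the hand-in returned no verdict.

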